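# Open the specimen cabinet's gate and hold it wide

## Task

The specimen cabinet's barred gate has to be held open so that a colleague can take the tube rack out. First push the open drawer beside it fully home until it clicks, as it stands in the gate's way; then squeeze the two tabs of the catch nearer the hinge together as far as they go, and after that those of the catch nearer the gate's free end; then swing the gate out past its detent to about 115 degrees, well beyond square, and finish while still holding it there, as it springs back if let go. Leave the things on the bench alone.

Things in the scene. Friction and masses are not known exactly. Their poses are not given: they have to be found in the camera images.
- cabinet: low white cabinet fixed on the bench, 400 wide, 220 deep, top 130 mm high. Origin on the bench under the gate's hinge line; x into the cabinet (away from the robot), y left along its front, z up. Front face at x 8 mm; gate bay with tube rack at y 0 to 212, drawer at y 0 to -188 mm. Top over the bay only 83 mm deep. The detent's block, 142 mm high, stands on the top at (47, -49) mm
- gate_hinge (a point): point on the gate's vertical hinge line at the gate's top edge, 128 mm above the bench
- gate (a joint): gate angle, rad: 0 = shut, grows as the free end swings towards the robot and on to the drawer's side (counter-clockwise from above), stop at 2.25. Springs shut: 0.5 to 1.5 N at the post holds it; the sprung detent at about 1.1 takes up to 5 N there, and if let go the gate falls back onto it. The open drawer blocks it below 1.85. Locked until both tabs of both catches are pressed in
- gate_post (a point): middle of the upright round steel post on top of the gate's free end: 16 mm across, standing 128 to 178 mm above the bench, this point at 158 mm, 190 mm from the hinge line. The gate is a grille of steel bars, 12 mm thick, 205 mm long, 20 to 128 mm above the bench; keepers 16 mm high stand on its top 7 to 153 mm from the hinge line
- catch1_mid (a point): middle between the two tabs of the catch nearer the hinge (the first), 158 mm above the bench, at cabinet (43, 35) mm. Two black upright tabs, each 24 mm (cabinet x) by 6 mm (y), 133 to 178 mm above the bench, outer faces 56 mm apart along cabinet y, 28 mm when squeezed fully. They slide only along cabinet y, take 5 N each and stay where pushed
- catch2_mid (a point): the same for the like catch nearer the gate's free end (squeezed second), at cabinet (43, 125) mm, 158 mm above the bench
- catch1a (a joint): slide of the first catch's right (hinge-side) tab, m: 0 = out, as at the start, grows as the tab is pressed in towards the other tab, stop at 0.014; free of its keeper above 0.007
- catch1b (a joint): slide of the first catch's left tab, m: 0 = out, as at the start, grows as the tab is pressed in towards the other tab, stop at 0.014; free of its keeper above 0.007
- catch2a (a joint): slide of the second catch's right (hinge-side) tab, m: 0 = out, as at the start, grows as the tab is pressed in towards the other tab, stop at 0.014; free of its keeper above 0.007
- catch2b (a joint): slide of the second catch's left tab, m: 0 = out, as at the start, grows as the tab is pressed in towards the other tab, stop at 0.014; free of its keeper above 0.007
- drawer_face (a point): top middle of the white drawer front's outer face: the front is 140 mm wide and spans 15 to 120 mm above the bench; this point is at 120 mm. It moves with the drawer. A steel bow handle at 50 mm height stands 20 mm out of the face
- drawer (a joint): how far the drawer is open, m: 0 = fully home, up to 0.12; it slides along the cabinet's x. Needs about 1 N to push, some 6 N over the detent, whose hump lies about 8 mm before home; past it the drawer is drawn in and stays
- tube_rack: orange tube rack with glass tubes, 100 x 190 mm, 91 mm high, loose on the bench, origin under its centre; leave alone
- flask: amber glass flask with a white stopper, 86 mm across, 204 mm high, loose on the bench, origin under its centre; leave alone
- basket: white plastic basket, 130 x 170 mm, 60 mm high, loose on the bench, origin under its centre; leave alone

How it is judged:
On the way, in this order (a step that is already met when the one before it is completed fails the run):
1. the drawer is home at its detent (open less than 4 mm) (value of joint drawer below 0.004 m), for 0.2 s.
2. both tabs of the catch nearer the hinge are squeezed in (each more than 7 mm) (value of joint each of catch1a, catch1b above 0.007 m), for 0.1 s.
3. both tabs of the catch nearer the free end are squeezed in (each more than 7 mm) (value of joint each of catch2a, catch2b above 0.007 m), for 0.1 s.
4. the gate has been swung past its detent (beyond 1.4 rad) (value of joint gate above 1.4 rad), for 0.1 s.
At the end, for the whole second after the job is handed in: the gate stays at more than 1.87 rad (107 degrees), the robot touches it with more than 0.6 N and no loose thing props it, and the drawer is still home (open less than 5 mm) (value of joint gate above 1.87 rad and contact force between any of the fingers, the arm and gate above 0.6 N and value of joint drawer below 0.005 m and contact force between gate and tube_rack below 0.1 N and contact force between gate and flask below 0.1 N and contact force between gate and basket below 0.1 N); the arm keeps its last pose, push and grip.
It fails at once if the tube rack is pushed more than 30 mm or tipped (distance of tube_rack from where it was at the start of the episode above 0.03 m or angle between tube_rack's own z axis and vertical above 0.4 rad).
It fails at once if the flask is pushed more than 30 mm or tipped (distance of flask from where it was at the start of the episode above 0.03 m or angle between flask's own z axis and vertical above 0.4 rad).
It fails at once if the basket is pushed more than 30 mm or tipped (distance of basket from where it was at the start of the episode above 0.03 m or angle between basket's own z axis and vertical above 0.4 rad).
It fails at once if the second catch is squeezed before the first (value of joint any of catch2a, catch2b above 0.007 m and value of joint any of catch1a, catch1b below 0.005 m).
It also fails if it takes over 72 s, if anything falls off the work surface, if the arm or the gripper's body presses on something with over 40 N, if the wrist force passes 120 N, or if a joint passes its speed limit or range.

## Robot

A 6-joint arm with a two-finger parallel gripper is mounted at the origin on the work surface. World frame = base frame: x ahead of the robot, y to its left, z up, the work surface at z = 0. Lengths are in m, angles in rad, forces in N, time in s.
With the tool pointing down it reaches from about 0.35 to 0.775 m from the base axis. Payload 5.5 kg.
Tool frame: the origin (TCP) lies midway between the tips of the shut fingers; the grasp point (between the pads) lies 19 mm behind it; z points along the fingers, y is the line along which they close (so a half turn about z gives the same grasp; the last joint's range is limited). The gripper opens to 85 mm and grips with 20 to 120 N. Pads are 22 mm wide; open, the fingers measure 114 mm over their backs; the gripper's body (76 mm by 85 mm) begins 54 mm behind the grasp point. The pads swing forward as they close: fully open they stand 13 mm farther back than shut.
Start: joints at [-1.378, 0.313, 0.046, 1.304, 0, 1.431], TCP at [0.188, -0.543, 0.231] pointing down, gripper open.
Joint ranges: [-2.76, 2.76], [-0.86, 1.69], [-1.03, 1.26], [-2.2, 2.34], [-1.47, 1.5], [-3.14, 3.14]. Speed limits (rad/s): [2.57, 2.57, 3.14, 3.14, 3.14, 3.14].

## Interface

Orientations are given as a unit quaternion [w, x, y, z].
In Python, from workcell import env gives the robot as it stands.
- The arm moves only by the tool move_arm, never from a script. Its argument "targets" is a list of rows, each a list of 3 entries, a list of its own where there are three numbers: the shift along the tool's x, y, z in mm, then the turn, a rotation vector about the tool's x, y, z in units of 10 degrees (1.0 is 10 degrees), then the closure, from -1 (fully open) to 1 (shut). In form: [[[dx, dy, dz], [ax, ay, az], gripper], ...]. A call has 1 to 5 rows; each row is the pose to reach, as a shift and turn from the pose commanded when the call began, along the tool's axes at that moment; what a row does not reach only later rows make up. A row lasts 1/8 s, in which the tool goes at most 62.5 mm and 10.7 degrees, less where a joint would pass 70% of its speed; a pose out of reach is approached as far as the arm can. A call with a gripper value outside its range is refused whole. The fingers move at their own pace and stop on an object; "squeeze" is the grip in N (left out, the last holds). Time passes only in rows, so rows that repeat a pose let the fingers close. It gives the time, the measured TCP pose, the force, the opening and the grip force at its end, in the units of the state.
- env.get_state(): the state, without advancing time (a new reading comes with each control period).
- env.read_camera(name): name is "side" or "top"; returns a dict with "pixels" (384x512x3 uint8, red, green, blue), "fovy" (degrees; the focal length in pixels is half the picture's height over the tangent of half this angle, whatever the lens; pixels are square), "cx", "cy" (the principal point, pixels), "extrinsics" (4x4, takes a point from world to camera coordinates). Camera axes: x right, y up, looking along -z (the intrinsics and any distortion apply to the point x, -y, -z); pixel columns grow to the right and rows downward; lengths in m; the calibration is good to about 2 mm. A picture is of the moment at which its call begins. There is no depth.
- env.hand_in(): hands the job in; it is judged then, once.
Trained networks look in a picture, given as the dict that the camera call returned (one of the last four; its "shot" number tells which), for a name from the list of things; names that differ only in an ending like _2 or _b are one class to them, and where a whole thing is asked for, a point or a joint stands for the part that bears it (a point fixed in the world has none). Each returns a list of dicts, best first, with "confidence" (0 to 1); they miss things now and then, are a little off and sometimes report something else, mostly with a low value. They report only what shows in the picture. A call takes as long as a camera call.
- env.spot_in(thing, picture): "centre" ([x, y, z] in m, in world coordinates, good to about 4 mm: the middle of the surface that is visible of it).
- env.regions_of(thing, picture): "mask" (384x512 bool, what is visible of it).
- env.landmark_of(thing, picture): "centre" ([x, y, z] in m, in world coordinates, good to about 4 mm: a listed point, or the origin of a listed thing).
The state is a dict: "clock": time; "joint_pos": joint angles; "qvel": joint speeds; "tau": joint torques, N m; "tcp_pos": TCP position; "orientation": TCP orientation; "wrist_force": force on the tool from outside, world axes, zero at the start; "ft_torque": the same for the moment, N m; "finger_gap": finger opening in m; "grip_force": force on a finger pad.
Only numpy, scipy, OpenCV 4.12 (cv2) and the standard library are available. Lean on these libraries where they do the work, as an engineer would, in place of code of your own. Each camera call takes 0.05 s, during which the arm holds its last target. There are 200 camera calls.

## Working session

There is one attempt and no reset: what is moved stays moved. The work goes in short steps, Python scripts to look and compute and a tool call to move; the robot and the scene stay as the last step left them, time stands still between calls to the robot, and variables do not carry over. Pictures are saved under pics/ and viewed, at most 10 in all, crops included, and the job is handed in when it is done.

Besides the shell and the picture viewer there is one more tool, called after "Request:" as name(argument=value, ...), one argument or row to a line, values as JSON. move_arm: Moves the arm, as the interface text tells. Its arguments: {"type":"object","properties":{"targets":{"type":"array","items":{"type":"array"}},"squeeze":{"type":"number"}},"required":["targets"]}

```bash
mkdir -p pics; ls; cat > h.py <<'E'
from workcell import env
import numpy as np, cv2
def save(p,n): cv2.imwrite('pics/'+n, p['pixels'][:,:,::-1])
E
python3 - <<'E'
from h import *
s=env.get_state(); print({k:np.round(v,3) for k,v in s.items()})
for c in ('top','side'):
    p=env.read_camera(c); save(p,c+'1.png')
    print(c,p['fovy'],np.round(p['extrinsics'],3).tolist())
    for t in ['cabinet','gate_hinge','gate_post','catch1_mid','catch2_mid','drawer_face','tube_rack','flask','basket']:
        print(t,[(np.round(d['centre'],3).tolist(),round(d['confidence'],2)) for d in env.landmark_of(t,p)[:2]])
E
```

```text
pics
{'clock': np.float64(0.0), 'joint_pos': array([-1.378,  0.314,  0.045,  1.304,  0.   ,  1.431]), 'qvel': array([-0.004, -0.   , -0.   ,  0.001, -0.001, -0.   ]), 'tau': array([-0.0000e+00, -4.8063e+01,  2.9854e+01,  1.9000e-02, -0.0000e+00,
       -0.0000e+00]), 'tcp_pos': array([ 0.188, -0.543,  0.23 ]), 'orientation': array([-0.001,  0.986,  0.166, -0.   ]), 'wrist_force': array([ 0.096,  0.699, -0.715]), 'ft_torque': array([-0.009, -0.017, -0.055]), 'grip_force': np.float64(0.0), 'finger_gap': np.float64(0.085)}
top 50.462964448273055 [[-0.021, -1.0, -0.013, 0.012], [0.993, -0.022, 0.118, -0.509], [-0.118, -0.011, 0.993, -1.179], [0.0, 0.0, 0.0, 1.0]]
cabinet [([0.644, 0.011, -0.002], 0.93)]
gate_hinge [([0.639, 0.022, 0.128], 0.59)]
gate_post [([0.63, 0.208, 0.158], 0.9)]
catch1_mid [([0.68, 0.05, 0.162], 0.95)]
catch2_mid [([0.672, 0.138, 0.159], 0.78), ([0.448, -0.464, -0.001], 0.35)]
drawer_face [([0.522, -0.088, 0.12], 0.93)]
tube_rack [([0.446, -0.463, -0.001], 0.56)]
flask []
basket [([0.394, 0.415, 0.002], 0.64)]
side 55.80479965194226 [[-0.437, 0.899, -0.003, 0.219], [-0.75, -0.363, 0.553, 0.305], [0.496, 0.244, 0.833, -1.445], [0.0, 0.0, 0.0, 1.0]]
cabinet [([0.636, 0.016, 0.001], 0.56)]
gate_hinge [([0.641, 0.014, 0.13], 0.71)]
gate_post [([0.626, 0.202, 0.156], 0.55)]
catch1_mid [([0.677, 0.053, 0.155], 0.9)]
catch2_mid [([0.674, 0.141, 0.156], 0.81)]
drawer_face [([0.523, -0.088, 0.12], 0.63)]
tube_rack [([0.444, -0.463, -0.002], 0.58)]
flask [([0.597, 0.386, 0.001], 0.85)]
basket []
```

View pics/top1.png

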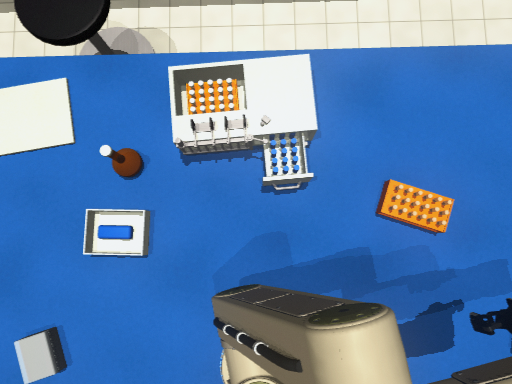

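View pics/side1.png

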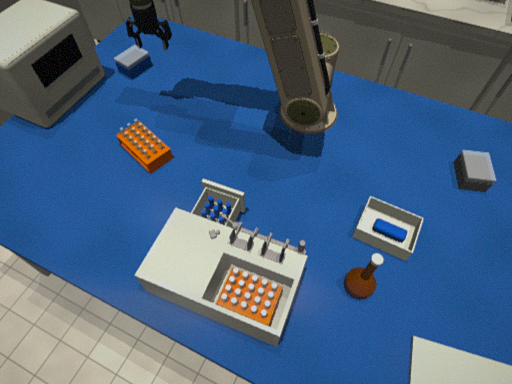

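The top view shows the cabinet with the drawer open at about (287,170), the catches at (203,125) and (235,125), and the post at (180,143). The side view agrees. Fitting the points gives cabinet origin ≈ (0.639, 0.015) and yaw ≈ 0.063. I'll move towards the drawer, turning towards yaw π+0.063 to keep the last joint mid-range.

Request:
move_arm(
  targets=[
    [[48,-36,0],[0,0,-1],1],
    [[96,-73,0],[0,0,-2],1],
    [[144,-109,0],[0,0,-3],1],
    [[192,-146,0],[0,0,-4],1],
    [[240,-182,0],[0,0,-5],1],
  ],
)

```text
clock: 1.62
tcp_pos: [0.356, -0.2915, 0.2316]
orientation: [0.001, 0.822, 0.569, 0.0]
wrist_force: [0.4, -0.4, 0.5]
finger_gap: -0.0002
grip_force: 0.0
```

```bash
cat >> h.py <<'E'
from scipy.spatial.transform import Rotation as R
O=np.array([0.639,0.0147]); YAW=0.063
def c2w(x,y,z):
    c,s=np.cos(YAW),np.sin(YAW); return np.array([O[0]+c*x/1e3-s*y/1e3,O[1]+s*x/1e3+c*y/1e3,z/1e3])
def plan(x,y,z,yaw):  # cabinet mm, tool-x yaw in cabinet frame (deg); prints shift mm, turn in 10deg
    s=env.get_state(); q=s['orientation']; A=R.from_quat([q[1],q[2],q[3],q[0]])
    B=R.from_euler('z',yaw,degrees=True)*R.from_euler('z',YAW)*R.from_euler('x',np.pi)
    d=A.inv().apply(c2w(x,y,z)-s['tcp_pos'])*1e3; t=(A.inv()*B).as_rotvec(degrees=True)/10
    w=(s['tcp_pos'][:2]-O)*1e3; c,sn=np.cos(YAW),np.sin(YAW)
    print('t',round(float(s['clock']),2),'cab',np.round([c*w[0]+sn*w[1],-sn*w[0]+c*w[1],s['tcp_pos'][2]*1e3],1),'q',np.round(s['joint_pos'],2),'F',np.round(s['wrist_force'],1),'gap',np.round(s['finger_gap'],3))
    print('shift',np.round(d,1),'turn',np.round(t,2))
E
python3 -c "
from h import *
plan(-155,-94,231,180)"
```

```text
t 1.62 cab [-301.7 -287.8  231.6] q [-0.86  0.09 -0.23  1.25  0.    1.07] F [ 0.4 -0.4  0.5] gap -0.0
shift [236.9  54.2   0.5] turn [ 0.000e+00  1.000e-02 -1.142e+01]
```

Request:
move_arm(
  targets=[
    [[47,11,0],[0,0,-1],1],
    [[95,22,0],[0,0,-2],1],
    [[142,33,0],[0,0,-3],1],
    [[190,43,0],[0,0,-4],1],
    [[237,54,0],[0,0,-5],1],
  ],
)

```text
clock: 2.25
tcp_pos: [0.4911, -0.0895, 0.2315]
orientation: [0.0, 0.504, 0.863, -0.0]
wrist_force: [0.7, -0.6, -0.6]
finger_gap: -0.0003
grip_force: 0.0
```

Request:
move_arm(
  targets=[
    [[0,0,20],[0,0,-1],1],
    [[0,0,50],[0,0,-2],1],
    [[0,0,90],[0,0,-3],1],
    [[0,0,120],[0,0,-4],1],
    [[0,0,146],[0,0,-5],1],
  ],
)

```text
clock: 2.88
tcp_pos: [0.49, -0.0909, 0.0841]
orientation: [-0.0, 0.092, 0.996, 0.0]
wrist_force: [1.2, -0.6, 0.9]
finger_gap: -0.0
grip_force: 0.0
```

```bash
python3 -c "
from h import *
plan(-125,-94,85,180)"
```

```text
t 2.88 cab [-155.4  -96.    84.1] q [-0.34  0.26 -0.4   0.91 -0.   -0.16] F [ 1.2 -0.6  0.9] gap -0.0
shift [-29.    9.4  -0.9] turn [ 0.   -0.   -1.42]
```

Request:
move_arm(
  targets=[
    [[0,0,0],[0,0,-0.8],1],
    [[0,2,0],[0,0,-1.42],1],
    [[0,2,0],[0,0,-1.42],1],
  ],
)

```text
clock: 3.25
tcp_pos: [0.4908, -0.089, 0.0853]
orientation: [0.0, -0.028, 1.0, -0.0]
wrist_force: [-0.4, 0.4, 0.4]
finger_gap: 0.0002
grip_force: 0.0
```

Request:
move_arm(
  targets=[
    [[-18,0,0],[0,0,0],1],
    [[-36,0,0],[0,0,0],1],
    [[-58,0,0],[0,0,0],1],
    [[-80,0,0],[0,0,0],1],
    [[-100,0,0],[0,0,0],1],
  ],
)

```text
clock: 3.88
tcp_pos: [0.5907, -0.0831, 0.0852]
orientation: [-0.0, -0.027, 1.0, 0.0]
wrist_force: [-1.1, 0.3, 1.1]
finger_gap: 0.0002
grip_force: 0.7
```

```bash
python3 -c "
from h import *
plan(-15,-94,85,180)"
```

```text
t 3.88 cab [-54.4 -94.5  85.2] q [-0.27  0.43 -0.14  0.99  0.   -0.33] F [-1.1  0.3  1.1] gap 0.0
shift [-39.3   0.9   0.2] turn [ 0.   -0.01 -0.05]
```

Request:
move_arm(
  targets=[
    [[-10,0,0],[0,0,0],1],
    [[-18,0,0],[0,0,0],1],
    [[-25,0,0],[0,0,0],1],
    [[-30,0,0],[0,0,0],1],
    [[-34,0,0],[0,0,0],1],
  ],
)

```text
clock: 4.5
tcp_pos: [0.6197, -0.0815, 0.0852]
orientation: [-0.004, -0.028, 1.0, -0.0]
wrist_force: [-9.8, -0.7, 6.1]
finger_gap: 0.0002
grip_force: 5.4
```

Request:
move_arm(
  targets=[
    [[-2,0,0],[0,0,0],1],
    [[-3,0,0],[0,0,0],1],
    [[-4,0,0],[0,0,0],1],
    [[-5,0,0],[0,0,0],1],
    [[-5,0,0],[0,0,0],1],
  ],
)

```text
clock: 5.12
tcp_pos: [0.6276, -0.0813, 0.0853]
orientation: [-0.002, -0.028, 1.0, -0.0]
wrist_force: [-8.0, -0.6, 4.0]
finger_gap: -0.0003
grip_force: 3.8
```

```bash
python3 - <<'E'
from h import *
plan(-15,-94,85,180)
for c in ('top','side'):
    p=env.read_camera(c); save(p,c+'2.png')
    print(c,[(np.round(d['centre'],3).tolist(),round(d['confidence'],2)) for d in env.landmark_of('drawer_face',p)[:2]])
E
```

```text
t 5.12 cab [-17.4 -95.   85.3] q [-0.25  0.5  -0.04  1.04 -0.   -0.31] F [-8.  -0.6  4. ] gap -0.0
shift [-2.4  1.1  0.3] turn [-0.   -0.02 -0.04]
top []
side [([0.639, -0.082, 0.12], 0.51)]
```

Request:
move_arm(
  targets=[
    [[-2,0,0],[0,0,0],1],
    [[-4,0,0],[0,0,0],1],
    [[-5,0,0],[0,0,0],1],
    [[-5,0,0],[0,0,0],1],
  ],
)

```text
clock: 5.82
tcp_pos: [0.6276, -0.0812, 0.0853]
orientation: [-0.006, -0.028, 1.0, -0.0]
wrist_force: [-22.1, -2.5, 14.2]
finger_gap: -0.0003
grip_force: 11.3
```

```bash
python3 -c "
from h import *
plan(-15,-94,85,180)"
```

```text
t 5.83 cab [-17.5 -95.   85.3] q [-0.25  0.51 -0.03  1.05 -0.   -0.31] F [-22.1  -2.5  14.2] gap -0.0
shift [-2.5  1.   0.3] turn [-0.   -0.07 -0.04]
```

Request:
move_arm(
  targets=[
    [[20,0,0],[0,0,0],1],
    [[40,0,0],[0,0,0],1],
    [[40,0,-50],[0,0,0],0.3],
    [[40,0,-100],[0,0,0],-0.5],
    [[40,0,-130],[0,0,0],-1],
  ],
)

```text
clock: 6.45
tcp_pos: [0.5962, -0.0835, 0.2186]
orientation: [0.003, -0.028, 1.0, -0.001]
wrist_force: [0.3, -0.1, 0.0]
finger_gap: 0.0541
grip_force: 0.0
```

```bash
python3 - <<'E'
from h import *
from scipy.optimize import least_squares
known={'gate_hinge':(0,0,128),'gate_post':(0,190,158),'catch1_mid':(43,35,158),'catch2_mid':(43,125,158)}
P=[]
for i in range(3):
  for c in ('top','side'):
    p=env.read_camera(c)
    if i==0: save(p,c+'3.png')
    for t in known:
        for d in env.landmark_of(t,p)[:1]: P.append((t,d['centre'])); 
    if i==0: print(c,[(np.round(d['centre'],3).tolist(),round(d['confidence'],2)) for d in env.landmark_of('drawer_face',p)[:2]])
for t in known: print(t,np.round([x for n,x in P if n==t],3).tolist())
old={'gate_hinge':[(.639,.022),(.641,.014)],'gate_post':[(.63,.208),(.626,.202)],'catch1_mid':[(.68,.05),(.677,.053)],'catch2_mid':[(.672,.138),(.674,.141)]}
Q=[(t,np.array(x[:2])) for t,x in P]+[(t,np.array(x)) for t in old for x in old[t]]
def f(v):
    c,s=np.cos(v[2]),np.sin(v[2]); return np.concatenate([[1e3*v[0]+c*known[t][0]-s*known[t][1]-1e3*x[0],1e3*v[1]+s*known[t][0]+c*known[t][1]-1e3*x[1]] for t,x in Q])
r=least_squares(f,[.639,.015,.063],loss='soft_l1',f_scale=3); print(r.x,np.abs(r.fun).mean())
plan(43,35,200,180)
E
```

```text
top []
side [([0.641, -0.084, 0.116], 0.41)]
gate_hinge [[0.628, 0.205, 0.16], [0.64, 0.013, 0.127], [0.638, 0.019, 0.126], [0.64, 0.014, 0.127], [0.638, 0.018, 0.127], [0.642, 0.014, 0.126]]
gate_post [[0.629, 0.207, 0.159], [0.629, 0.204, 0.156], [0.626, 0.208, 0.16], [0.627, 0.206, 0.157], [0.626, 0.207, 0.16], [0.628, 0.204, 0.159]]
catch1_mid [[0.683, 0.052, 0.157], [0.677, 0.051, 0.157], [0.681, 0.052, 0.159], [0.676, 0.051, 0.157], [0.679, 0.049, 0.156], [0.675, 0.054, 0.154]]
catch2_mid [[0.672, 0.141, 0.16], [0.672, 0.143, 0.155], [0.673, 0.143, 0.157], [0.672, 0.144, 0.157], [0.674, 0.142, 0.161], [0.67, 0.141, 0.154]]
[0.63799824 0.01512542 0.05825954] 4.887587155733613
t 8.05 cab [-50.5 -94.8 215.3] q [-0.27  0.37  0.08  1.29 -0.   -0.33] F [0.2 0.1 0.1] gap 0.085
shift [-92.8 130.4  15.3] turn [-0.    0.   -0.03]
```

View pics/side3.png

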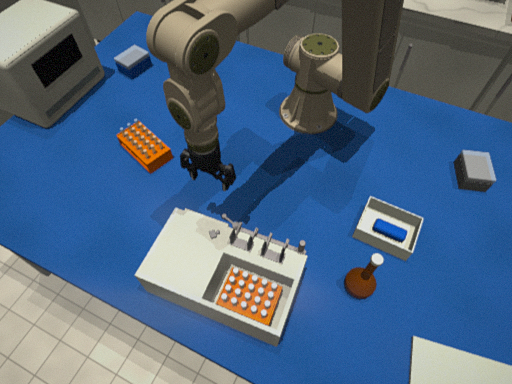

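The side view shows the drawer home and the gripper clear of the cabinet. The catches stand at about (242,238) and (275,250) px. The refined fit is good to a few mm, so I'll move above catch 1.

```bash
sed -i 's/^O=.*/O=np.array([0.638,0.0151]); YAW=0.0583/' h.py; python3 -c "
from h import *
plan(43,35,210,180)"
```

```text
t 8.05 cab [-49.1 -95.5 215.3] q [-0.27  0.37  0.08  1.29 -0.   -0.33] F [0.2 0.1 0.1] gap 0.085
shift [-92.  130.6   5.3] turn [-0.    0.   -0.01]
```

Request:
move_arm(
  targets=[
    [[-30,42,0],[0,0,0],-0.65],
    [[-60,84,0],[0,0,0],-0.65],
    [[-92,130.5,0],[0,0,0],-0.65],
    [[-92,130.5,0],[0,0,0],-0.65],
    [[-92,130.5,20],[0,0,0],-0.65],
  ],
)

```text
clock: 8.68
tcp_pos: [0.68, 0.0529, 0.1964]
orientation: [0.001, -0.029, 1.0, -0.0]
wrist_force: [0.1, -0.5, -0.2]
finger_gap: 0.0704
grip_force: 0.0
```

```bash
python3 - <<'E'
from h import *
plan(43,35,141,180)
p=env.read_camera('side'); save(p,'side4.png')
im=p['pixels'][200:290,190:330,::-1]; cv2.imwrite('pics/s4.png',cv2.resize(im,None,fx=5,fy=5,interpolation=2))
E
```

```text
t 8.68 cab [ 44.1  35.3 196.4] q [-0.04  0.54  0.3   1.33 -0.   -0.1 ] F [ 0.1 -0.5 -0.2] gap 0.07
shift [ 1.3 -0.2 55.4] turn [-0.    0.02  0.  ]
```

View pics/s4.png

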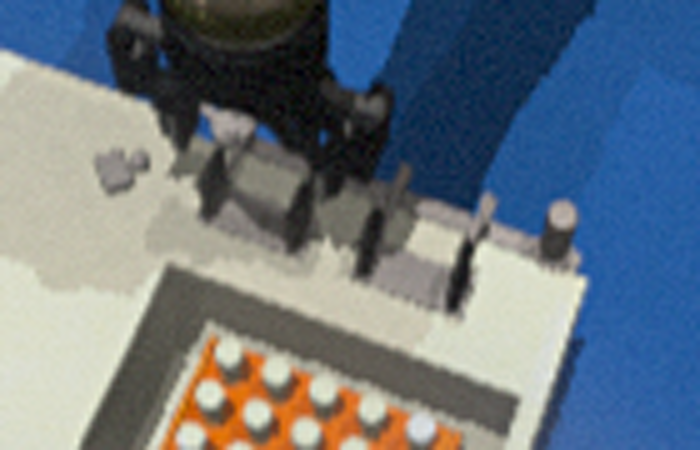

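The crop shows the fingers above and just outside catch 1's two tabs (tabs at (215,185) and (300,215), fingers at (180,130) and (365,150)). I'll descend and squeeze.

Request:
move_arm(
  targets=[
    [[1,0,15],[0,0,0],-0.65],
    [[1,0,30],[0,0,0],-0.65],
    [[1,0,44],[0,0,0],-0.65],
    [[1,0,54],[0,0,0],-0.65],
    [[1,0,54],[0,0,0],-0.65],
  ],
)

```text
clock: 9.35
tcp_pos: [0.6773, 0.0523, 0.1401]
orientation: [-0.001, -0.028, 1.0, 0.0]
wrist_force: [-0.1, -0.8, 0.4]
finger_gap: 0.0709
grip_force: 0.0
```

Request:
move_arm(
  targets=[
    [[0,0,0],[0,0,0],-0.2],
    [[0,0,0],[0,0,0],0.2],
    [[0,0,0],[0,0,0],0.6],
    [[0,0,0],[0,0,0],0.8],
    [[0,0,0],[0,0,0],0.8],
  ],
  squeeze=50,
)

```text
clock: 9.98
tcp_pos: [0.6789, 0.0517, 0.1443]
orientation: [0.002, -0.029, 1.0, -0.001]
wrist_force: [-2.4, -2.4, 7.7]
finger_gap: 0.0241
grip_force: 50.7
```

```bash
python3 -c "
from h import *
plan(43,35,141,180)"
```

```text
t 9.97 cab [ 43.   34.1 144.3] q [-0.04  0.55  0.2   1.21 -0.   -0.1 ] F [-2.4 -2.4  7.7] gap 0.024
shift [0.  0.9 3.3] turn [-0.01  0.02 -0.  ]
```

Request:
move_arm(
  targets=[
    [[0,0,0],[0,0,0],0.2],
    [[0,0,0],[0,0,0],-0.3],
    [[0,0,0],[0,0,0],-0.65],
    [[0,0,-25],[0,0,0],-0.65],
    [[0,0,-60],[0,0,0],-0.65],
  ],
)

```text
clock: 10.6
tcp_pos: [0.6771, 0.0525, 0.2003]
orientation: [-0.002, -0.029, 1.0, 0.0]
wrist_force: [0.4, 0.4, 0.3]
finger_gap: 0.0704
grip_force: 0.0
```

```bash
python3 - <<'E'
from h import *
plan(43,125,205,180)
p=env.read_camera('side'); save(p,'side5.png')
im=p['pixels'][200:290,190:330,::-1]; cv2.imwrite('pics/s5.png',cv2.resize(im,None,fx=5,fy=5,interpolation=2))
E
```

```text
t 10.6 cab [ 41.2  35.1 200.3] q [-0.04  0.54  0.31  1.35  0.   -0.1 ] F [0.4 0.4 0.3] gap 0.07
shift [-1.7 89.9 -4.7] turn [ 0.   -0.02 -0.01]
```

View pics/s5.png

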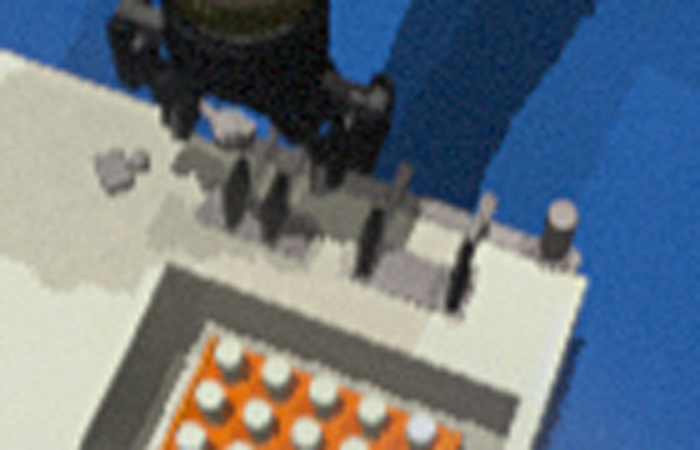

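The tabs of catch 1 now stand close together (x 237 and 275, before 215 and 300), both squeezed. Next is catch 2.

Request:
move_arm(
  targets=[
    [[-1,45,-10],[0,0,0],-0.65],
    [[-1,90,-10],[0,0,0],-0.65],
    [[-1,90,-5],[0,0,0],-0.65],
    [[-1,90,10],[0,0,0],-0.65],
  ],
)

```text
clock: 11.15
tcp_pos: [0.6743, 0.1424, 0.1912]
orientation: [0.001, -0.029, 1.0, -0.0]
wrist_force: [-0.2, -0.5, -0.4]
finger_gap: 0.0702
grip_force: 0.0
```

Request:
move_arm(
  targets=[
    [[0,0,15],[0,0,0],-0.65],
    [[0,0,30],[0,0,0],-0.65],
    [[0,0,46],[0,0,0],-0.65],
    [[0,0,46],[0,0,0],-0.65],
  ],
)

```text
clock: 11.65
tcp_pos: [0.6726, 0.1417, 0.143]
orientation: [-0.002, -0.028, 1.0, -0.0]
wrist_force: [-1.1, 0.1, -0.4]
finger_gap: 0.07
grip_force: 0.0
```

Request:
move_arm(
  targets=[
    [[0,0,0],[0,0,0],-0.2],
    [[0,0,0],[0,0,0],0.2],
    [[0,0,0],[0,0,0],0.6],
    [[0,0,0],[0,0,0],0.8],
    [[0,0,0],[0,0,0],0.8],
  ],
)

```text
clock: 12.28
tcp_pos: [0.6747, 0.1416, 0.1485]
orientation: [0.002, -0.029, 1.0, -0.001]
wrist_force: [-2.8, -3.5, 8.3]
finger_gap: 0.0236
grip_force: 50.7
```

Request:
move_arm(
  targets=[
    [[0,0,0],[0,0,0],0.2],
    [[0,0,0],[0,0,0],-0.3],
    [[0,0,0],[0,0,0],-0.65],
    [[0,0,-35],[0,0,0],-0.65],
    [[0,0,-75],[0,0,0],-0.65],
  ],
)

```text
clock: 12.9
tcp_pos: [0.6732, 0.1424, 0.2198]
orientation: [-0.001, -0.029, 1.0, -0.0]
wrist_force: [0.4, 0.7, -0.2]
finger_gap: 0.0703
grip_force: 0.0
```

```bash
python3 - <<'E'
from h import *
plan(0,190,215,90)
p=env.read_camera('side')
print([(np.round(d['centre'],3).tolist(),round(d['confidence'],2)) for d in env.landmark_of('gate_post',p)[:2]])
im=p['pixels'][200:290,190:330,::-1]; cv2.imwrite('pics/s6.png',cv2.resize(im,None,fx=5,fy=5,interpolation=2))
E
```

```text
t 12.9 cab [ 42.5 125.  219.8] q [0.09 0.55 0.38 1.4  0.   0.03] F [ 0.4  0.7 -0.2] gap 0.07
shift [42.6 65.   4.9] turn [-0.01 -0.01  8.99]
[([0.625, 0.206, 0.156], 0.81)]
```

View pics/s6.png

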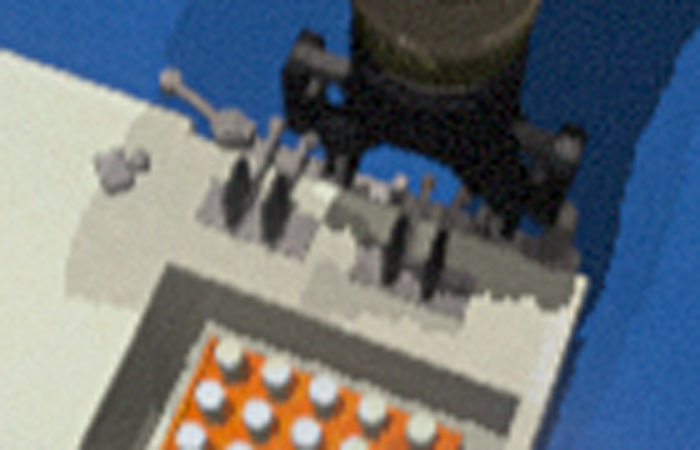

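Catch 2's tabs are also squeezed together ((398,250) and (435,262)). I'll turn 90° so the pads close tangentially, then move over the post.

Request:
move_arm(
  targets=[
    [[8,13,0],[0,0,1],-0.65],
    [[16,26,0],[0,0,2],-0.65],
    [[24,39,0],[0,0,3],-0.65],
    [[34,52,0],[0,0,4],-0.65],
    [[42.5,65,0],[0,0,5],-0.65],
  ],
)

```text
clock: 13.62
tcp_pos: [0.6271, 0.2052, 0.2194]
orientation: [-0.0, 0.399, 0.917, -0.0]
wrist_force: [0.0, -0.1, -0.5]
finger_gap: 0.0703
grip_force: 0.0
```

Request:
move_arm(
  targets=[
    [[0,0,0],[0,0,1],-0.4],
    [[0,0,0],[0,0,2],-0.4],
    [[0,0,0],[0,0,3],-0.4],
    [[0,0,0],[0,0,4],-0.4],
    [[0,0,10],[0,0,4],-0.4],
  ],
)

```text
clock: 14.25
tcp_pos: [0.6281, 0.2049, 0.21]
orientation: [0.0, 0.686, 0.728, 0.0]
wrist_force: [-0.6, 0.4, 0.0]
finger_gap: 0.06
grip_force: 0.0
```

```bash
python3 -c "
from h import *
plan(0,190,142,90)"
```

```text
t 14.25 cab [  1.1 190.1 210. ] q [ 0.19  0.49  0.26  1.34 -0.    1.71] F [-0.6  0.4  0. ] gap 0.06
shift [-0.1 -1.2 68. ] turn [ 0.01 -0.    0.  ]
```

Request:
move_arm(
  targets=[
    [[0,-1,15],[0,0,0],-0.4],
    [[0,-1,30],[0,0,0],-0.4],
    [[0,-1,45],[0,0,0],-0.4],
    [[0,-1,58],[0,0,0],-0.4],
    [[0,-1,66],[0,0,0],-0.4],
  ],
)

```text
clock: 14.88
tcp_pos: [0.6263, 0.2046, 0.143]
orientation: [-0.0, 0.687, 0.727, -0.0]
wrist_force: [-0.1, 0.2, 0.0]
finger_gap: 0.0598
grip_force: 0.0
```

Request:
move_arm(
  targets=[
    [[0,0,0],[0,0,0],0],
    [[0,0,0],[0,0,0],0.4],
    [[0,0,0],[0,0,0],0.9],
    [[0,0,0],[0,0,0],0.9],
    [[0,0,0],[0,0,0],0.9],
  ],
  squeeze=40,
)

```text
clock: 15.5
tcp_pos: [0.6268, 0.2048, 0.1451]
orientation: [0.0, 0.687, 0.727, 0.0]
wrist_force: [-2.9, -0.5, 5.3]
finger_gap: 0.0143
grip_force: 39.2
```

Request:
move_arm(
  targets=[
    [[-0.5,-12,0],[0,0,-0.4],0.9],
    [[-2,-27,0],[0,0,-0.8],0.9],
    [[-5,-43,0],[0,0,-1.3],0.9],
    [[-10.5,-62,0],[0,0,-1.9],0.9],
    [[-18,-80,0],[0,0,-2.5],0.9],
  ],
)

```text
clock: 16.12
tcp_pos: [0.548, 0.1826, 0.1451]
orientation: [0.001, 0.511, 0.859, 0.001]
wrist_force: [-1.4, 0.6, 5.2]
finger_gap: 0.0147
grip_force: 39.4
```

```bash
cat >> h.py <<'E'
def gate():
    s=env.get_state(); w=s['tcp_pos'][:2]-O; a=np.degrees(np.arctan2(w[1],w[0])-YAW)-90
    q=s['orientation']; x=R.from_quat([q[1],q[2],q[3],q[0]]).as_matrix()[:,0]
    print('gate',round(a%360,1),'r',round(np.hypot(*w)*1e3,1),'toolrel',round((np.degrees(np.arctan2(x[1],x[0])-YAW)-90)%360,1),'F',np.round(s['wrist_force'],1),'gap',s['finger_gap'].round(4),'q6',s['joint_pos'][5].round(2),'t',s['clock'],'z',s['tcp_pos'][2].round(3))
E
python3 -c "
from h import *
gate()"
```

```text
Traceback (most recent call last):
  File "h.py", line 18, in gate
    print('gate',round(a%360,1),'r',round(np.hypot(*w)*1e3,1),'toolrel',round((np.degrees(np.arctan2(x[1],x[0])-YAW)-90)%360,1),'F',np.round(s['wrist_force'],1),'gap',s['finger_gap'].round(4),'q6',s['joint_pos'][5].round(2),'t',s['clock'],'z',s['tcp_pos'][2].round(3))
                                                                                                                                                                       ^^^^^^^^^^^^^^^^^^^^^
AttributeError: 'float' object has no attribute 'round'
```

Request:
move_arm(
  targets=[
    [[-0.7,-17,0],[0,0,-0.5],0.9],
    [[-3,-33,0],[0,0,-1],0.9],
    [[-6.5,-49,0],[0,0,-1.5],0.9],
    [[-11.5,-65,0],[0,0,-2],0.9],
    [[-18,-80,0],[0,0,-2.5],0.9],
  ],
  squeeze=60,
)

```text
clock: 16.75
tcp_pos: [0.4853, 0.1289, 0.1451]
orientation: [-0.0, 0.314, 0.95, 0.001]
wrist_force: [-2.8, 1.9, 7.0]
finger_gap: 0.0143
grip_force: 58.8
```

```bash
sed -i "s/s\['finger_gap'\].round(4)/round(float(s['finger_gap']),4)/" h.py; python3 -c "
from h import *
gate()"
```

```text
gate 50.0 r 190.4 toolrel 50.1 F [-2.8  1.9  7. ] gap 0.0143 q6 0.74 t 16.75 z 0.145
```

Tracking exactly. On through the detent.

Request:
move_arm(
  targets=[
    [[-0.7,-17,0],[0,0,-0.5],0.9],
    [[-3,-33,0],[0,0,-1],0.9],
    [[-6.5,-49,0],[0,0,-1.5],0.9],
    [[-11.5,-65,0],[0,0,-2],0.9],
    [[-18,-80,0],[0,0,-2.5],0.9],
  ],
)

```text
clock: 17.38
tcp_pos: [0.451, 0.0535, 0.1451]
orientation: [-0.001, 0.101, 0.995, 0.0]
wrist_force: [-5.9, 1.2, 10.5]
finger_gap: 0.0142
grip_force: 59.3
```

```bash
python3 -c "
from h import *
gate()"
```

```text
gate 75.1 r 191.0 toolrel 75.1 F [-5.9  1.2 10.5] gap 0.0142 q6 0.14 t 17.375 z 0.145
```

Request:
move_arm(
  targets=[
    [[-0.7,-17,0],[0,0,-0.5],0.9],
    [[-3,-33,0],[0,0,-1],0.9],
    [[-6.5,-49,0],[0,0,-1.5],0.9],
    [[-11.5,-65,0],[0,0,-2],0.9],
    [[-18,-80,0],[0,0,-2.5],0.9],
  ],
)

```text
clock: 18.0
tcp_pos: [0.4517, -0.0293, 0.1451]
orientation: [-0.002, -0.117, 0.993, -0.001]
wrist_force: [-9.3, -1.9, 11.6]
finger_gap: 0.0145
grip_force: 59.5
```

Request:
move_arm(
  targets=[
    [[-0.7,-16,0],[0,0,-0.5],0.9],
    [[-3,-33,0],[0,0,-1],0.9],
    [[-6.5,-49,0],[0,0,-1.5],0.9],
    [[-7,-51,0],[0,0,-1.6],0.9],
    [[-7,-51,0],[0,0,-1.6],0.9],
  ],
)

```text
clock: 18.62
tcp_pos: [0.4704, -0.0784, 0.1451]
orientation: [-0.002, -0.252, 0.968, -0.002]
wrist_force: [-10.0, -5.1, 11.6]
finger_gap: 0.0147
grip_force: 59.4
```

```bash
python3 - <<'E'
from h import *
gate()
for c in ('side','top'):
    p=env.read_camera(c); save(p,c+'7.png')
    for t in ('gate_post','drawer_face'): print(c,t,[(np.round(d['centre'],3).tolist(),round(d['confidence'],2)) for d in env.landmark_of(t,p)[:2]])
E
```

```text
gate 115.8 r 191.9 toolrel 115.8 F [-10.   -5.1  11.6] gap 0.0147 q6 -0.84 t 18.625 z 0.145
side gate_post [([0.473, -0.076, 0.157], 0.67)]
side drawer_face [([0.637, -0.082, 0.121], 0.41)]
top gate_post []
top drawer_face [([0.638, -0.077, 0.122], 0.59)]
```

View pics/side7.png

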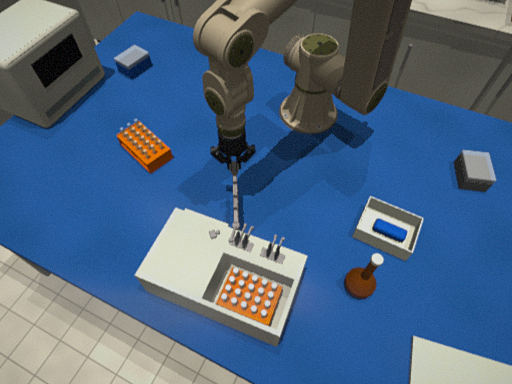

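The side view shows the gate swung out, running from (236,225) to (234,165) px, with the post in the fingers. The drawer is home and the bench things have not moved. The gate stands at 115.8°, so I'll hand in.

```bash
python3 -c "
from h import *
print(env.hand_in())"
```

```text
the job is handed in; nothing more can be done
None
```

I pushed the drawer home, squeezed both catches in order, swung the gate to about 116° and handed in with it still gripped there; the hand-in gave no verdict back.

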